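# Put a mould in the curing box: lock its lift-up door open, then release it shut

## Task

Lift the door of the low plywood curing box until its stay locks and it stays up by itself, and push the small silicone mould along the box's base board through the open front until it is wholly inside, still lying flat. Then press the release paddle beside the box to unlock the stay, so that the door comes down shut over the mould. Leave the other things round the box where they are.

Things in the scene. Friction and masses are not known exactly. Their poses are not given: they have to be found in the camera images.
- curing_box: Low plywood box, fixed. Origin: middle of its open mouth, at worktop height; x points into the box, y to its left, z up. Side walls 80 mm high, 10 thick, x = 0 to 235, inner faces at y = +-85 mm; inner face of the back wall at x = 225 mm. Its 5 mm base board runs on in front as a landing to x = -140 mm. The bearing of the release shaft stands right at x = 165, y = -150, 150 mm high.
- box_door (a joint): Door angle (rad): 0 shut and level, grows as its front is raised, stop at 1.50. Raised past about 1.41 the stay locks by itself (a pawl drops) and holds it at about 1.40. Unlocked it falls shut, damped, in 2 to 3 s. 2 to 5 N at the bar. An 8 mm thick skirt at its front edge hangs in the mouth (box x 0 to 8) to 29 mm above the worktop; raised, it juts 60 mm towards the robot.
- door_hinge (a point): Middle of the door's hinge line, 215 mm behind the mouth (box x), 85 mm above the worktop. The door is 192 mm wide and 10 mm thick. This point's axes turn with the door; when shut they are the box's.
- door_bar (a point): Middle of the door's handle, a round steel bar 12 mm thick and 156 mm long, parallel to the hinge and 260 mm from it, on a bracket at each end, 39 mm clear of the door's front edge. It can be pinched from above across its thickness and turns in the grip as the door swings. 85 mm above the worktop when shut, about 341 mm when locked.
- release_lever (a joint): Angle of the sprung release lever (rad): 0 while the door is shut or part raised (the pawl rides on the quarter plate), about -0.20 when the pawl has dropped and the stay is locked, positive when the paddle is pressed further, stop at 0.14. At 0.03 and above the door is free and sets off; once it has moved 0.1 rad the paddle may be let go.
- paddle (a point): Centre of the top of the release paddle, a dark steel plate 42 mm (box x) by 46 mm (box y), 8 mm thick, right of the box at box x = 60, y = -190 mm; 141 mm above the worktop, about 161 mm when locked. Its lever turns about a line along box y 105 mm behind it. When locked, press straight down 26 to 32 mm with 2 to 5 N to free the stay.
- mould_center (a point): Centre (half-way up) of the small silicone mould, a rounded reddish block 44 mm (its x) by 57 mm (its y) and 27 mm high, about 70 g, lying on the 5 mm base board in front of the box's mouth; its own z points up.
- tape: Bystander: roll of masking tape lying flat, 105 mm across, 19 mm high. Origin: centre of its underside.
- bottle: Bystander: small amber dropper bottle, 42 mm across, 118 mm high. Origin: centre of its underside.
- tub: Bystander: small pigment jar with a screw lid, 61 mm across, 64 mm high. Origin: centre of its underside.
Things that resemble listed ones, but are neither listed nor needed, are in the scene too. Of the things like the part that bears mould_center, leave any that is white; of the rest the smaller one is meant.

How it is judged:
By the outcome, as a careful person would: the job done as asked, in the order asked, and still so for the second after the job is handed in, with the robot touching nothing.
It also fails if it takes over 64 s, if anything falls off the work surface, if the arm or the gripper's body presses on something with over 40 N, if the wrist force passes 120 N, or if a joint passes its speed limit or range.

## Robot

A 7-joint arm with a two-finger parallel gripper is mounted at the origin on a cart in front of the work surface, level with it; the furniture and walls round the work are solid. World frame = base frame: x ahead of the robot, y to its left, z up, the work surface at z = 0. Lengths are in m, angles in degrees, forces in N, time in s.
With the tool pointing down it reaches from about 0.425 to 0.875 m from the base axis. Payload 8.4 kg.
Tool frame: the origin (TCP) lies where the fingers leave the gripper's body, on its centre line; the fingertips stand 73 mm ahead of it and the grasp point (between the pads) lies 54 mm ahead of it (r.pinch_z is the distance from the TCP to the grasp point, in m); z points along the fingers, x is the direction in which the jaws open and shut, and the axes are right-handed (so a half turn about z gives the same grasp; the last joint's range is limited). The gripper opens to 85 mm and grips with 20 to 120 N. Pads are 22 mm wide; open, the fingers measure 114 mm over their backs; the gripper's body (76 mm by 85 mm) begins 54 mm behind the grasp point. The pads swing forward as they close: fully open they stand 13 mm farther back than shut.
Start: joints at [57.399, 19.091, 2.286, 83.961, -0.768, 76.965, -3.352], TCP at [0.294, -0.58, 0.304] pointing down, gripper open.
Joint ranges: [-147.57, 147.57], [-21.85, 119.76], [-74.77, 79.35], [14.55, 137.4], [-85.83, 265.84], [4.83, 119.75], [-152.11, 152.11]. Speed limits (degrees/s): [127.2, 127.2, 159.86, 159.86, 180, 180, 180].

## Interface

Orientations are given as [roll, pitch, yaw] about the fixed x, y, z axes, in that order (R = Rz(yaw) Ry(pitch) Rx(roll)).
In Python, from rig import r gives the robot as it stands. Calls block until the motion is done:
- r.movep(position, orientation): joint-space move of the TCP to a pose.
- r.move_straight(position, attitude=None, max_speed=0.15, guard=None): straight line of the TCP; attitude=None keeps the orientation; max_speed is the mean speed in m/s. With guard (N) it stops when the force on the tool has changed by that much, and returns True; else False.
- r.movej(angles): joint-space move.
- r.grip(opening, squeeze=None): finger opening in m; squeeze is the grip in N (None keeps the last); returns when the fingers have stopped.
- r.sleep(seconds).
- r.ik(position, orientation): joint angles nearest the present ones, or None.
- r.observe(): the state.
- r.camera(name): name is "side" or "top"; returns a dict with "img" (400x640x3 uint8, red, green, blue), "vfov" (degrees; the focal length in pixels is half the picture's height over the tangent of half this angle, whatever the lens; pixels are square), "cx", "cy" (the principal point, pixels), "dist" ([k1, k2, p1, p2, k3] as OpenCV has them; the pictures are not rectified), "rvec" (rotation vector, rad) and "tvec" (3), from world to camera coordinates, as OpenCV has them. Camera axes: x right, y down, z forward; pixel columns grow to the right and rows downward; lengths in m; the calibration is good to about 2 mm. A picture is of the moment at which its call begins. There is no depth.
A pose or a line that the arm cannot do raises r.Unreachable and nothing moves.
- r.hand_in(): hands the job in, once; it reports no verdict.
The state is a dict: "time": time; "joint_pos": joint angles; "qd": joint speeds; "joint_torque": joint torques, N m; "tcp_pos": TCP position; "tcp_rot": TCP orientation; "force": force on the tool from outside, world axes, zero at the start; "wrist_torque": the same for the moment, N m; "grip_width": finger opening in m.
Only numpy, scipy, OpenCV 4.12 (cv2) and the standard library are available. Lean on these libraries where they do the work, as an engineer would, in place of code of your own. Each camera call takes 0.05 s, during which the arm holds its last target. There are 200 camera calls.

## Working session

There is one attempt and no reset: what is moved stays moved. The work goes in short steps, each a Python script; the robot and the scene stay as the last script left them, time stands still between calls to the robot, and variables do not carry over. Pictures are saved under pics/ and viewed, about 8 in all and at most 12, crops included, and the job is handed in when it is done.

```bash
mkdir -p pics; ls; python3 - <<'E'
from rig import r
import cv2
for n in("top","side"):
    c=r.camera(n); cv2.imwrite(f"pics/{n}0.png",c["img"][:,:,::-1])
    print(n,{k:v for k,v in c.items() if k!="img"})
print(r.observe())
E
```

```text
pics
top {'vfov': 54.8653559675462, 'cx': 319.1432677476439, 'cy': 194.70369042804003, 'dist': array([0.02878463, 0.        , 0.        , 0.        , 0.        ]), 'rvec': array([ 2.15712652, -1.9149696 ,  0.30348723]), 'tvec': array([-0.17474094,  0.59203782,  0.95439463])}
side {'vfov': 47.30506442991639, 'cx': 320.7869922593766, 'cy': 195.97417933620648, 'dist': array([-0.09751915,  0.        ,  0.        ,  0.        ,  0.        ]), 'rvec': array([ 0.79106801, -2.56569254,  1.1562029 ]), 'tvec': array([0.44265274, 0.38630926, 1.19597622])}
{'time': 0.1, 'joint_pos': array([57.39844361, 19.12638159,  2.28364508, 84.00567432, -0.76885053,
       76.96500361, -3.35119179]), 'qd': array([ 0.00907661, -0.06855371, -0.04684242, -0.15216925,  0.01554937,
       -0.03762363, -0.00187039]), 'joint_torque': array([ 5.00658542e-03, -6.60013604e+01,  1.37041725e+00, -4.06473541e+01,
        1.70492800e-02,  8.88513343e-03,  7.64272477e-05]), 'tcp_pos': array([ 0.29412278, -0.57930748,  0.3031276 ]), 'tcp_rot': array([ 1.79995938e+02,  8.17362464e-02, -6.30818349e+01]), 'force': array([-0.38155985, -0.3303612 ,  0.23148561]), 'wrist_torque': array([ 0.01104059,  0.01017765, -0.00996097]), 'grip_width': 0.08481368044352194}
```

View pics/top0.png

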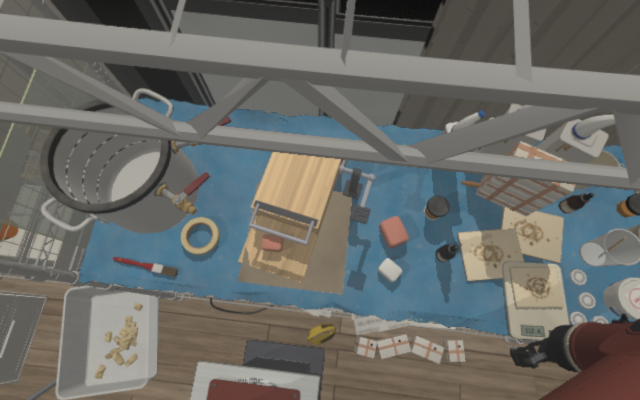

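View pics/side0.png

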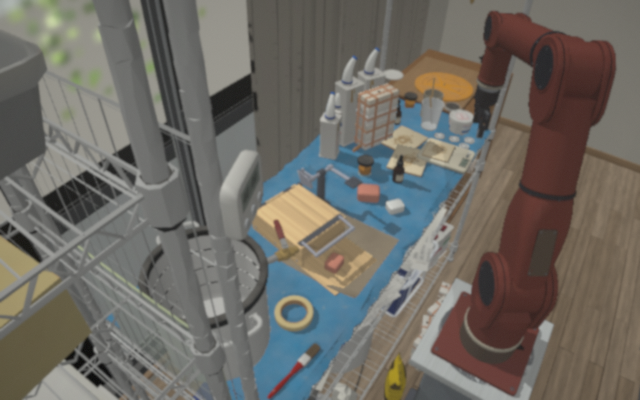

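Top view: box door near (297,190), its bar near (283,222), the small red mould on the landing at (270,243), the paddle near (360,213), tape (200,236), tub (437,207), bottle (447,253). The larger red and the white look-alikes are at (394,231) and (390,270). The side view shows the same scene. I'll zoom in.

```bash
cat > h.py <<'E'
from rig import r
import numpy as np, cv2
def cam(n):
    c=r.camera(n); f=200/np.tan(np.radians(c["vfov"]/2))
    c["K"]=np.array([[f,0,c["cx"]],[0,f,c["cy"]],[0,0,1]]); c["R"]=cv2.Rodrigues(c["rvec"])[0]
    return c
def ray(c,uv):
    p=cv2.undistortPoints(np.array([[uv]],float),c["K"],c["dist"])[0,0]
    return -c["R"].T@c["tvec"], c["R"].T@np.r_[p,1]
def plane(c,uv,z):
    o,d=ray(c,uv); return o+d*(z-o[2])/d[2]
def tri(c1,u1,c2,u2):
    (a,d),(b,e)=ray(c1,u1),ray(c2,u2)
    s=np.linalg.lstsq(np.c_[d,-e],b-a,rcond=None)[0]
    p,q=a+s[0]*d,b+s[1]*e; return (p+q)/2,np.linalg.norm(p-q)
def proj(c,P): return cv2.projectPoints(np.atleast_2d(np.array(P,float)),c["rvec"],c["tvec"],c["K"],c["dist"])[0][:,0]
def save(c,name,x,y,w,h,s): cv2.imwrite(f"pics/{name}.png",cv2.resize(c["img"][y:y+h,x:x+w,::-1],None,fx=s,fy=s,interpolation=cv2.INTER_CUBIC))
def box(T,yaw):
    c,s=np.cos(yaw),np.sin(yaw); return lambda p: np.array([T[0]+c*p[0]-s*p[1],T[1]+s*p[0]+c*p[1],p[2]])
E
python3 - <<'E'
from h import *
c=cam("top"); save(c,"c1",225,140,160,160,3.75)
c=cam("side"); save(c,"c2",240,150,160,150,4)
E
```

```text
(no output)
```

View pics/c1.png

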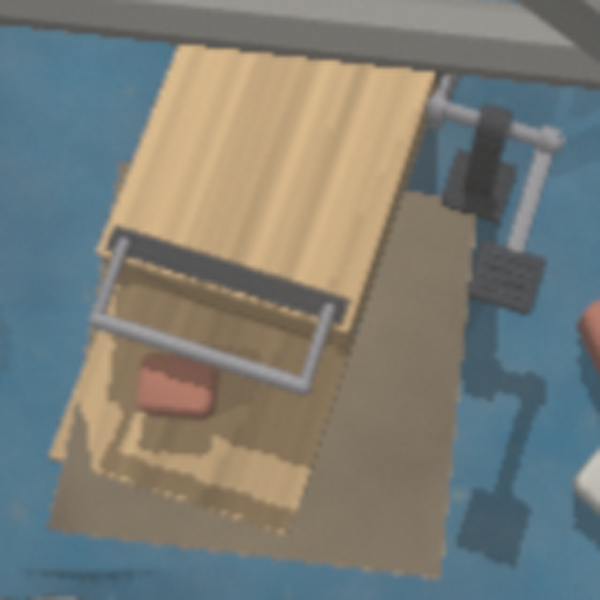

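View pics/c2.png

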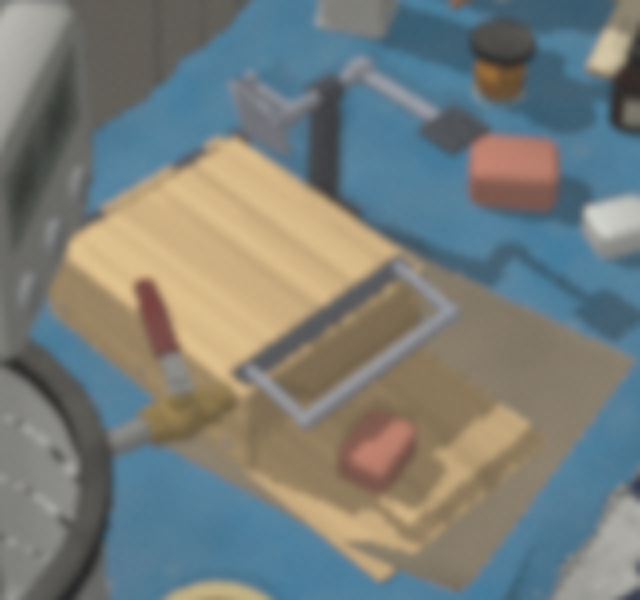

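Crops show the bar ends at (97,322) and (303,385) in c1, and (306,418) and (453,312) in c2. The paddle is at (507,275) in c1 and (453,130) in c2; the mould top is near (178,378) in c1.

```bash
python3 - <<'E'
from h import *
np.set_printoptions(precision=4,suppress=True)
a=cam("top"); b=cam("side")
A=lambda u,v:(225+(u+.5)/3.75-.5,140+(v+.5)/3.75-.5); B=lambda u,v:(240+(u+.5)/4-.5,150+(v+.5)/4-.5)
L=plane(a,A(97,321),.085);R=plane(a,A(304,384),.085)
print("bar top",L,R,np.linalg.norm(L-R)); 
L2=plane(b,B(306,418),.085);R2=plane(b,B(453,312),.085); print("bar side",L2,R2,np.linalg.norm(L2-R2))
print("tri",tri(a,A(97,321),b,B(306,418)),tri(a,A(304,384),b,B(453,312)))
print("paddle",plane(a,A(507,275),.141),plane(b,B(453,130),.141),tri(a,A(507,275),b,B(453,130)))
d=(L-R+L2-R2)/2; yaw=np.arctan2(-d[0],d[1]); m=(L+R+L2+R2)/4
ex=np.array([np.cos(yaw),np.sin(yaw),0]); o=m+ex*.045; o[2]=0  # bar at box x=215-260=-45
print("yaw",np.degrees(yaw),"origin",o)
W=box(o,yaw)
print("paddle pred",W((.06,-.19,.141)))
# image check of box corners
for p in [(-.14,.085,.005),(-.14,-.085,.005),(-.14,.095,.005),(0,.096,.09),(0,-.096,.09)]: print(p,(proj(a,W(p))[0]-[225,140])*3.75,(proj(b,W(p))[0]-[240,150])*4)
# mould by colour, top and side
for n,c,(x,y,w,h) in(("top",a,(250,225,50,35)),("side",b,(315,245,40,35))):
    hsv=cv2.cvtColor(c["img"],cv2.COLOR_RGB2HSV)
    m_=(((hsv[...,0]<9)|(hsv[...,0]>172))&(hsv[...,1]>85)).astype(np.uint8); z=np.zeros_like(m_); z[y:y+h,x:x+w]=m_[y:y+h,x:x+w]
    q=max(cv2.findContours(z,0,cv2.CHAIN_APPROX_NONE)[0],key=cv2.contourArea)[:,0]
    P=np.array([plane(c,u,.025)[:2] for u in q],np.float32); print(n,len(q),cv2.contourArea(q),q.min(0),q.max(0),cv2.minAreaRect(P))
E
```

```text
bar top [0.5046 0.0695 0.085 ] [ 0.4769 -0.0833  0.085 ] 0.15530764337745004
bar side [0.5055 0.0674 0.085 ] [ 0.4733 -0.0834  0.085 ] 0.15415825181617146
tri (array([0.5043, 0.069 , 0.0873]), np.float64(0.00033518868329895853)) (array([ 0.4753, -0.0837,  0.0844]), np.float64(0.0033791238489242707))
paddle [ 0.5569 -0.2145  0.141 ] [ 0.5519 -0.2081  0.141 ] (array([ 0.5573, -0.2153,  0.1343]), np.float64(0.003100892658350095))
yaw -11.177659459034063 origin [ 0.5342 -0.0162  0.    ]
paddle pred [ 0.5563 -0.2142  0.141 ]
(-0.14, 0.085, 0.005) [ 59.8284 459.5772] [388.4599 569.3831]
(-0.14, -0.085, 0.005) [274.9184 531.1096] [541.2637 441.8106]
(-0.14, 0.095, 0.005) [ 47.3683 455.4485] [378.8067 577.4076]
(0, 0.096, 0.09) [ 94.5019 251.9754] [241.7661 392.537 ]
(0, -0.096, 0.09) [347.2846 332.0272] [422.8034 262.9645]
top 56 234.0 [262 235] [281 250] ((0.4760393798351288, 0.015215087682008743), (0.04243800789117813, 0.05356178432703018), 6.74583101272583)
side 46 194.0 [326 254] [342 271] ((0.47295331954956055, 0.019792329519987106), (0.041790783405303955, 0.0650031641125679), 5.165613651275635)
```

```bash
cat >> h.py <<'E'
YAW=-11.18; W=box((.5342,-.0162),np.radians(YAW))
def bar(t): return W((.215-.26*np.cos(t),0,.085+.26*np.sin(t)))
up=lambda p,d: np.array(p)+[0,0,d]
E
python3 - <<'E'
from h import *
np.set_printoptions(precision=1,suppress=True)
for y in(YAW,YAW+180):
  for t in(0,.5,1,1.46): print(y,t,r.ik(up(bar(t),.054),[180,0,y]))
  print(y,r.ik(up(bar(1.46),.12),[180,0,y]))
for y in(YAW+90,YAW-90):
  for p in((-.125,.02,.085),(-.112,.02,.085),(.045,.02,.085),(.06,-.19,.25),(.06,-.19,.2)): print(y,p,r.ik(W(p),[180,0,y]))
E
```

```text
-11.18 0 [ 24.5  12.3 -31.4 115.    7.8  54.6 -22.1]
-11.18 0.5 [ 24.9   7.8 -30.5 103.5   4.2  69.8 -18. ]
-11.18 1 [ 22.4  15.4 -29.3  84.1   7.5  82.5 -18.2]
-11.18 1.46 [ 16.4  28.5 -25.9  62.1  12.   91.9 -17.5]
-11.18 [ 14.8  29.  -25.6  53.5  12.3  99.7 -17. ]
168.82 0 [ 50.7  20.6 -62.3 114.   21.6  58.  146.9]
168.82 0.5 None
168.82 1 [ 49.5  27.7 -70.8  82.9  26.   87.6 148.7]
168.82 1.46 [ 34.2  38.2 -63.   60.8  33.8  97.9 151.2]
168.82 [ 33.   40.8 -71.3  52.1  40.4 107.4 150.2]
78.82 (-0.125, 0.02, 0.085) [ 30.7  10.7 -42.6 126.2  10.   46.3  60.5]
78.82 (-0.112, 0.02, 0.085) [ 30.4  12.2 -42.  124.7  11.2  46.8  60.1]
78.82 (0.045, 0.02, 0.085) [ 23.4  27.3 -33.2 104.5  18.2  53.5  60.9]
78.82 (0.06, -0.19, 0.25) [ 39.9  17.1 -27.9  94.6   8.4  70.3  89.1]
78.82 (0.06, -0.19, 0.2) [ 39.7  19.6 -27.8  97.7  10.   65.1  87.9]
-101.18 (-0.125, 0.02, 0.085) [  22.2    9.3  -33.5  126.6    7.2   45.9 -117.2]
-101.18 (-0.112, 0.02, 0.085) [  21.5   10.7  -32.5  125.     7.9   46.2 -117.2]
-101.18 (0.045, 0.02, 0.085) [  13.5   25.   -21.   105.    11.1   51.9 -113.7]
-101.18 (0.06, -0.19, 0.25) [ 24.9  15.3  -9.7  95.4   2.7  69.6 -86.6]
-101.18 (0.06, -0.19, 0.2) [ 24.6  17.6  -9.4  98.5   3.2  64.1 -86.9]
```

```bash
python3 - <<'E'
from h import *
o=[180,0,YAW]
r.movep(up(bar(0),.054+.12),o); r.grip(.045)
print(r.move_straight(up(bar(0),.054),max_speed=.12,guard=15), r.observe()["tcp_pos"],up(bar(0),.054))
w0=r.grip(0,squeeze=30); s=r.observe(); print(s["grip_width"],s["force"],s["time"])
a=cam("top"); b=cam("side")
im=np.hstack([cv2.resize(a["img"][140:300,225:385],(400,400)),cv2.resize(b["img"][150:310,240:400],(400,400))]); cv2.imwrite("pics/g.png",im[:,:,::-1])
E
```

```text
False [ 0.49052882 -0.00743128  0.1396817 ] [ 0.49005397 -0.00747486  0.139     ]
0.01054640663120274 [-6.59220724  1.03084357  9.02342869] 4.4917
```

View pics/g.png

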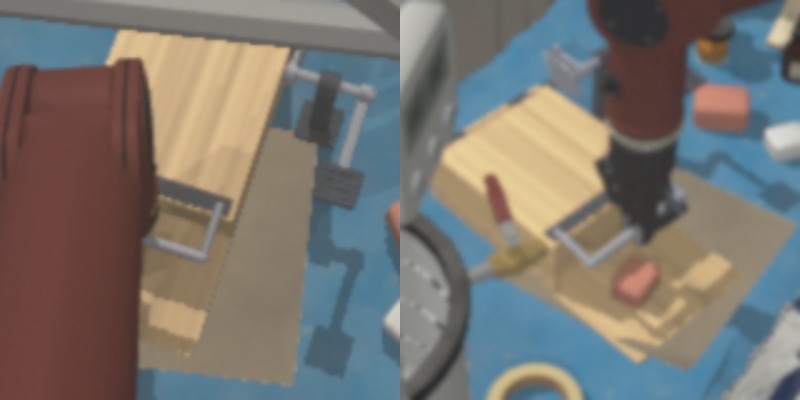

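The picture shows the gripper straddling the bar; the grip width of 10.5 mm agrees with the 12 mm bar. Next I lift along the arc, watching the force.

```bash
python3 - <<'E'
from h import *
np.set_printoptions(precision=3,suppress=True)
off=r.observe()["tcp_pos"]-bar(0)
for t in np.r_[np.linspace(.12,1.4,11),1.45]:
    r.move_straight(bar(t)+off,max_speed=.1); s=r.observe(); print(round(t,2),s["force"],round(s["grip_width"],4),round(s["time"],1))
    if np.abs(s["force"]).max()>45: print("stop");break
c=cam("side"); save(c,"l",220,90,200,200,3)
E
```

```text
0.12 [-2.199  0.742 -3.309] 0.0108 5.1
0.25 [-4.957  1.35  -0.755] 0.0108 5.5
0.38 [-8.248  2.06  -0.121] 0.0103 6.0
0.5 [-11.009   1.569   3.201] 0.0108 6.5
0.63 [-17.888   3.3     9.051] 0.0108 7.0
0.76 [-22.098   1.671  17.454] 0.0107 7.5
0.89 [-19.988   0.798  21.6  ] 0.0109 8.0
1.02 [-13.137  -0.467  17.951] 0.0105 8.4
1.14 [-6.618 -1.28  13.562] 0.0109 8.9
1.27 [-4.363 -0.399  8.172] 0.0111 9.4
1.4 [-2.134 -0.413  5.038] 0.0104 9.9
1.45 [-2.397 -1.144  5.928] 0.0103 10.2
```

View pics/l.png

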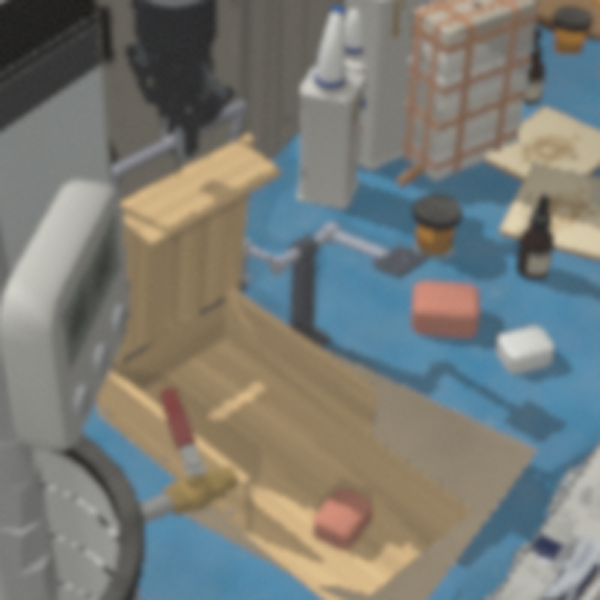

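The door stands upright with the gripper still on its bar, and the paddle (402,262) is about 5 px higher than before, so the pawl seems to have dropped. I'll settle it to 1.40, release, and measure the mould.

```bash
cat >> h.py <<'E'
def mould(c,roi):
    x,y,w,h=roi; hsv=cv2.cvtColor(c["img"],cv2.COLOR_RGB2HSV)
    m=(((hsv[...,0]<9)|(hsv[...,0]>172))&(hsv[...,1]>85)).astype(np.uint8); z=np.zeros_like(m); z[y:y+h,x:x+w]=m[y:y+h,x:x+w]
    q=max(cv2.findContours(z,0,cv2.CHAIN_APPROX_NONE)[0],key=cv2.contourArea)[:,0]
    return cv2.minAreaRect(np.array([plane(c,u,.025)[:2] for u in q],np.float32))
E
python3 - <<'E'
from h import *
np.set_printoptions(precision=3,suppress=True)
print(proj(cam("side"),W((.06,-.19,.141))),proj(cam("side"),W((.06,-.19,.161))))
s=r.observe(); off=s["tcp_pos"]-bar(1.45)
r.move_straight(bar(1.405)+off,max_speed=.05); s=r.observe(); print(s["force"],s["time"])
r.grip(.045); print(r.observe()["force"])
p=r.observe()["tcp_pos"]; r.move_straight(up(p,.06)); 
# clear back toward robot, high
q=W((-.08,.02,.40)); r.move_straight(q,max_speed=.25)
r.movep(W((-.115,.02,.22)),[180,0,YAW-90])
a=cam("top");b=cam("side"); save(b,"o",220,90,200,200,3)
print(mould(b,(310,240,50,45)),r.observe()["time"])
save(a,"o2",225,140,160,160,3.5)
E
```

```text
[[352.696 180.62 ]] [[353.123 175.781]]
[-0.429  0.326  0.227] 10.6917
[ 0.347 -0.151 -0.563]
((0.47372180223464966, 0.019581656903028488), (0.04333288595080376, 0.06127467006444931), 2.43510365486145) 14.3833
```

View pics/o.png

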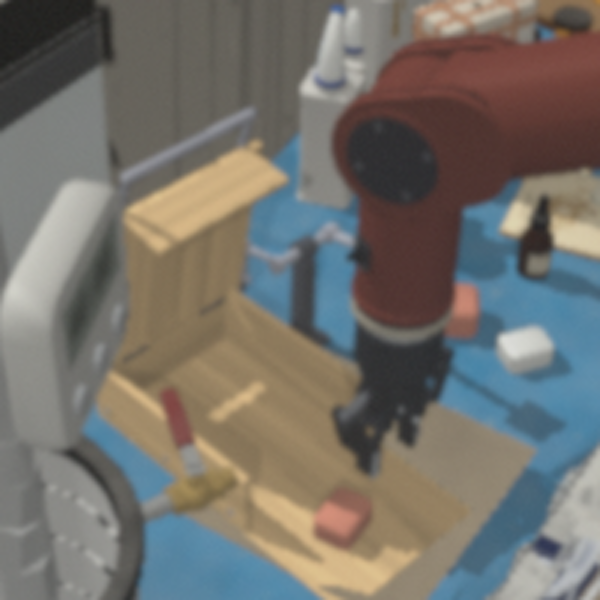

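The door stays up by itself and the gripper is clear of it. The mould at (343,515) is unmoved, about (-64, +21) mm in box coordinates. Next: the push.

```bash
python3 - <<'E'
from h import *
np.set_printoptions(precision=3,suppress=True)
r.grip(.026)
x0=-.118; y0=.021
r.move_straight(W((x0,y0,.22)))
print("down",r.move_straight(W((x0,y0,.082)),max_speed=.12,guard=12),r.observe()["tcp_pos"])
print("push",r.move_straight(W((.052,y0,.082)),max_speed=.06,guard=15),r.observe()["tcp_pos"],r.observe()["force"],W((.052,y0,.082)))
r.move_straight(W((.0,y0,.09)))
r.move_straight(W((-.06,y0,.22)),max_speed=.2)
r.grip(0); r.movep(W((.0,-.21,.30)),[180,0,YAW-90])
b=cam("side");a=cam("top"); im=np.hstack([cv2.resize(b["img"][150:290,240:380],(400,400)),cv2.resize(a["img"][140:280,240:380],(400,400))]); cv2.imwrite("pics/p.png",im[:,:,::-1])
m=mould(b,(270,200,90,85)); print(m,r.observe()["time"])
d=np.array(m[0])-W((0,0,0))[:2]; t=np.radians(YAW); print("mould box xy",d@[np.cos(t),np.sin(t)],d@[-np.sin(t),np.cos(t)])
E
```

```text
down False [0.423 0.027 0.083]
push False [ 0.589 -0.006  0.082] [-0.621  1.078  0.225] [ 0.589 -0.006  0.082]
((0.6151666641235352, -0.014317482709884644), (0.05795677378773689, 0.04765734076499939), 78.06998443603516) 22.0667
mould box xy 0.07906514643663597 0.017545574644173063
```

View pics/p.png

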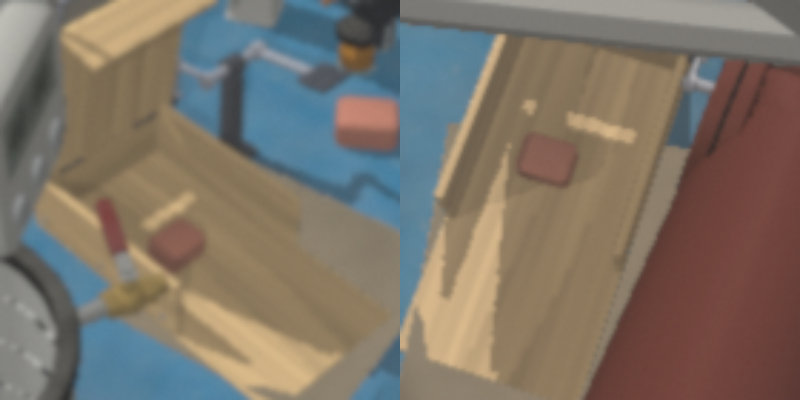

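The mould is inside the box, squared up and flat, centred near box (79,18) mm; it shows at (177,243) in the side half and (547,160) in the top half. The door is still up. Now the paddle.

```bash
python3 - <<'E'
from h import *
np.set_printoptions(precision=3,suppress=True)
x,y=.06,-.192
r.move_straight(W((x,y,.28)),max_speed=.15)
r.move_straight(W((x,y,.245)))
z=.245; f0=r.observe()["force"]
for z in (.232,.225,.218,.211,.206,.203):
    g=r.move_straight(W((x,y,z)),max_speed=.05,guard=25); s=r.observe(); print(z,s["tcp_pos"][2],s["force"]-f0,g)
    if g: break
r.sleep(.7)
b=cam("side"); 
r.move_straight(W((x,y,.30)),max_speed=.15); r.sleep(2.5)
b2=cam("side"); print(r.observe()["time"])
im=np.hstack([cv2.resize(c["img"][90:290,220:420],(400,400)) for c in(b,b2)]); cv2.imwrite("pics/d.png",im[:,:,::-1])
E
```

```text
0.232 0.23201207950671754 [-0.497 -0.229  1.075] False
0.225 0.22472290626436386 [-0.616 -0.617  1.893] False
0.218 0.21763208134021228 [-1.039 -0.911  2.083] False
0.211 0.21069793120753966 [-0.664 -1.68   2.903] False
0.206 0.20574434313838108 [-0.102 -0.255  2.618] False
0.203 0.20286904293486857 [-1.757 -1.479  3.052] False
28.925
```

View pics/d.png

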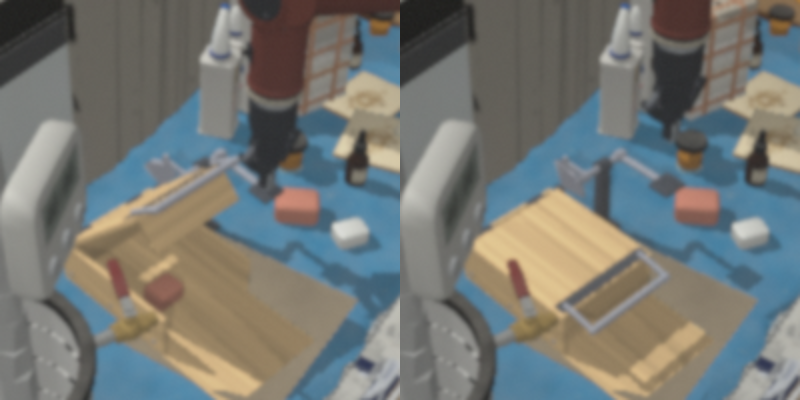

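The left half shows the door falling over the mould. The right half shows it shut: bar at (615,295), landing empty, bystanders in place. I'll compare with the first pictures numerically, then hand in.

```bash
python3 - <<'E'
from h import *
b=cam("side"); i0=cv2.imread("pics/side0.png")[:,:,::-1].astype(int); d=np.abs(i0-b["img"]).max(2)
for n,(x,y,w,h) in dict(door_bar=(300,205,60,55),landing=(320,245,40,35),tape=(270,290,50,45),bottle=(388,155,20,30),tub=(355,150,22,28),lookalikes=(355,182,55,36)).items(): print(n,round(d[y:y+h,x:x+w].mean(),1),(d[y:y+h,x:x+w]>40).sum())
print(r.observe()["force"]); r.hand_in()
E
```

```text
door_bar 5.6 11
landing 15.6 157
tape 4.7 0
bottle 3.7 0
tub 6.7 27
lookalikes 4.6 0
[-0.25719012  0.60753353 -0.31219673]
the job is handed in; nothing more can be done
```

The job is done and handed in. I lifted the door by its bar until the stay locked and it stood by itself. I then pushed the small red mould about 145 mm into the box and pressed the release paddle at about 3 N. The door came down shut over the mould at about 29 s on the robot's clock.

**Last checks:**
- **Mould:** before the door came down it lay flat inside the box, centred near box x = 79, y = 18 mm. The landing is now empty.
- **Door:** the bar area matches the first picture, so the door is fully shut.
- **Bystanders:** the tape, the bottle and the two look-alike blocks show no change from the first picture. The tub area has 27 changed pixels. It looks in place in the last view, and the gripper was hovering close by, so its shadow may account for them; I did not check further.
- **Robot:** at hand-in the gripper was clear, with under 1 N on the tool.

The highest force I read was about 30 N at the tool, during the door lift.

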